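# Park the bur rack behind the spring gate

## Robot

A 6-joint arm with a two-finger parallel gripper is mounted at the origin on a cart in front of the work surface, level with it; the furniture and walls round the work are solid. World frame = base frame: x ahead of the robot, y to its left, z up, the work surface at z = 0. Lengths are in m, angles in rad, forces in N, time in s.
With the tool pointing down it reaches from about 0.4 to 0.825 m from the base axis. Payload 7 kg.
Tool frame: the origin (TCP) lies between the finger pads; the fingertips stand 22 mm ahead of it and the grasp point (between the pads) lies 3 mm ahead of it; z points along the fingers, y is the direction in which the jaws open and shut (so a half turn about z gives the same grasp; the last joint's range is limited). The gripper opens to 88 mm and grips with 3 to 60 N. Pads are 19 mm wide; open, the fingers measure 130 mm over their backs; the gripper's body (78 mm by 193 mm) begins 47 mm behind the grasp point.
Start: joints at [-0.833, 0.359, 0.012, 0, -1.224, -0.288], TCP at [0.293, -0.608, 0.249] pointing down, gripper open.
Joint ranges: [-3.07, 3.07], [-1.43, 2.12], [-1.02, 1.25], [-3.03, 1.67], [-3.05, -0], [-3.03, 3.03]. Speed limits (rad/s): [2.39, 2.39, 3.01, 3.14, 3.14, 3.14].

## Interface

Orientations are given as [roll, pitch, yaw] about the fixed x, y, z axes, in that order (R = Rz(yaw) Ry(pitch) Rx(roll)).
In Python, from station import * gives the robot as it stands. The module is installed in compiled form; this text tells all that it offers.
- The arm moves only by the tool move_arm, never from a script. Its argument "rows" is a list of rows, each an object with "delta_rot": the turn, a rotation vector about the world's x, y, z in degrees, a list of three; "delta_pos": the shift along the world's x, y, z in cm, a list of three; "hand": the finger opening in cm, from 0 to 8.76. A call has exactly 10 rows; each row shifts and turns the commanded pose from where the row before left it; what a row does not reach is not made up. A row lasts 1/10 s, in which the tool goes at most 50 mm and 8.59 degrees, less where a joint would pass 70% of its speed; a pose out of reach is approached as far as the arm can. A call is refused whole if a number of a shift passes 5 or a number of a turn 8.59, either way. A call with a gripper value outside its range is refused whole. The fingers move at their own pace and stop on an object; "force" is the grip in N (left out, the last holds). Time passes only in rows, so rows that do not move let the fingers close, or fill a call up. It gives the time, the measured TCP pose, the force and the opening at its end, in the units of the state.
- get_state(): the state, without advancing time (a new reading comes with each control period).
- grab_frame(name): name is "scene" or "top" or "wrist"; returns the picture (400x640x3 uint8, blue, green, red); there is no depth.
- camera_info(name): a dict with "camera_matrix" (3x3 intrinsics, pixels), "dist" ([k1, k2, p1, p2, k3] as OpenCV has them; the pictures are not rectified), "world_from_camera" (4x4, takes a point from camera to world coordinates); the wrist camera has in their place "T_tool_cam" (4x4, takes a point from camera to tool coordinates, whose origin is the TCP and whose axes are the flange's). Camera axes: x right, y down, z forward; pixel columns grow to the right and rows downward; lengths in m; the calibration is good to about 2 mm. A picture is of the moment at which its call begins: read the wrist's pose just before it. camera_info takes no time and is no camera call.
- job_done(): hands the job in, once; it reports no verdict.
The state is a dict: "t": time; "q": joint angles; "qd": joint speeds; "joint_efforts": joint torques, N m; "eef_pos": TCP position; "ee_rot": TCP orientation; "force": force on the tool from outside, world axes, zero at the start; "moment": the same for the moment, N m; "width": finger opening in m.
Only numpy, scipy, OpenCV 4.12 (cv2) and the standard library are available. Lean on these libraries where they do the work, as an engineer would, in place of code of your own. Each camera call takes 0.05 s, during which the arm holds its last target.

## Task

Park the wooden bur rack in the closed end of the aluminium chute: with one fingertip press the long bar of the spring gate outwards, away from the chute, to hold the gate open, and meanwhile with another fingertip push the rack by its thumb plate along the chute, past the gate and up against the end stop. Then let go, so that the gate springs fully shut behind the rack's block. Only push: do not lift or tip the rack, do not ram it against the gate, and leave the other things on the bench where they are.

Things in the scene. Friction and masses are not known exactly. Their poses are not given: they have to be found in the camera images.
- chute: Fixed aluminium chute, 332 mm long. Origin: on the bench under the channel's centre line, level with the middle of the gate's blade. +x: travel direction; +y: side of the gate's hinge and bar (towards the robot). Channel floor 6 mm above the bench; channel y -28 to +28 mm; walls 5 mm thick, tops 20 mm above the bench; open end at x = -232 mm. Base plate reaches y = +85 mm.
- end_stop (a point): Middle of the end stop's face, which closes the channel at chute x = +92 mm, 21 mm above the bench (stop's top 38 mm). Axes as the chute's.
- gate (a joint): Hinge of the dark steel gate, rad: 0 shut, grows as the bar is pressed outwards (+y), stop at 0.8. A spring shuts it (1 N on the bar when shut, 3 N at 0.5 rad). Axis along the chute at y = +70 mm, 10 mm above the bench; hinge parts y 66 to 74 mm, up to 14 mm high. The rack's block passes from 0.4 rad on; at 0.5 rad the bar has moved 21 mm outwards and 3 mm down.
- gate_blade (a point): Inner tip of the gate's blade, at chute (0, +15) mm and 31 mm above the bench when shut; moves with the gate. The blade is 12 mm thick (chute x -6 to +6 mm) and 14 mm high, comes over the wall from the hinge side and blocks the rack's block; pushing the rack against it does not open it.
- gate_bar (a point): Middle of the gate's round bar, on its centre line; moves with the gate. Bar 10 mm thick, parallel to the chute, from chute x = -230 to +11 mm, at chute y = +65 mm and 53 mm above the bench when shut; a fingertip can slide along it. Between the channel wall (outer face y = +33 mm) and the shut bar (near face y = +60 mm) is a 27 mm gap, free for x -230 to -10 mm.
- rack: Loose wooden bur rack, 0.25 kg, in the channel before the gate. Origin: centre of its block's underside; x along the chute to the end stop. Block 80 x 50 x 30 mm (x -40 to +40) with burs up to 59 mm above the underside. Behind it a tail rail 12 mm wide, 10 mm high, and a thumb plate. Against the stop its origin is at chute x = +52 mm; the shut blade then stands just behind the block, beside the tail.
- thumb_plate (a point): Middle of the rear face of the rack's upright thumb plate (push here), 95 mm behind the rack's origin, 17 mm above its underside; plate 40 mm wide, 34 mm high. Axes as the rack's.
- tin: Bystander: round grey tin, 65 mm across, 28 mm high, origin under its centre.
- eraser: Bystander: grey eraser 22 x 46 x 14 mm, origin under its centre.
- pliers: Bystander: black-handled pliers 153 mm long, 14 mm high, origin under the centre.
- compound_bar: Bystander: red-brown bar of polishing compound 35 x 86 x 27 mm, origin under its centre.
- bench_block: Bystander: square steel bench block 62 x 62 x 19 mm, origin under its centre.
- brush: Bystander: wooden brass-bristle brush 199 mm long, 13 mm high, origin under its centre.

How it is judged:
By the outcome, as a careful person would: the job done as asked, in the order asked, and still so for the second after the job is handed in, with the robot touching nothing.
It also fails if it takes over 40 s, if anything falls off the work surface, if the arm or the gripper's body presses on something with over 40 N, if the wrist force passes 120 N, or if a joint passes its speed limit or range.

## Working session

There is one attempt and no reset: what is moved stays moved. The work goes in short steps, Python scripts to look and compute and a tool call to move; the robot and the scene stay as the last step left them, time stands still between calls to the robot, and variables do not carry over. Pictures are saved under pics/ and viewed, and the job is handed in when it is done.

Besides the shell and the picture viewer there is one more tool, called after "Emit:" as a command line: name --argument value ..., lists and objects as JSON in quotes. move_arm: Moves the arm, as the interface text tells. Its arguments: {"type":"object","properties":{"rows":{"type":"array"},"force":{"type":"number"}},"required":["rows"]}

```bash
mkdir -p pics
python3 - <<'E'
from station import *
import cv2
s=get_state();print(s)
for n in("scene","top","wrist"):
    cv2.imwrite(f"pics/{n}0.png",grab_frame(n));print(n,camera_info(n))
E
```

```text
{'t': 0.0, 'q': array([-8.32888559e-01,  3.59381557e-01,  1.10800256e-02, -3.30736808e-04,
       -1.22411600e+00, -2.88098056e-01]), 'qd': array([-0.00017381,  0.00189696,  0.00191152, -0.00258242, -0.00035448,
       -0.00108731]), 'joint_efforts': array([ 6.34924309e-04, -5.82719564e+01,  2.93068618e+01,  6.99757889e+00,
        6.84404396e-03, -1.67775456e-04]), 'eef_pos': array([ 0.29326462, -0.60746848,  0.24763882]), 'ee_rot': array([ 3.13994992e+00, -1.62570969e-04, -2.69189544e+00]), 'force': array([ 0.3984288 , -0.49668013, -0.04398567]), 'moment': array([-0.01813123,  0.00014789,  0.01214315]), 'width': 0.08781350726275719}
scene {'camera_matrix': array([[409.5632898 ,   0.        , 317.47785801],
       [  0.        , 409.5632898 , 203.58015498],
       [  0.        ,   0.        ,   1.        ]]), 'dist': array([0.01111875, 0.        , 0.        , 0.        , 0.        ]), 'world_from_camera': array([[ 0.85598873, -0.2155544 ,  0.46991445, -0.03267695],
       [-0.51638314, -0.31228252,  0.79738828, -1.14858288],
       [-0.02513449, -0.92521129, -0.37861898,  0.56448648
[... 508 characters left out ...]
18447,  1.22941154],
       [ 0.        ,  0.        ,  0.        ,  1.        ]])}
wrist {'camera_matrix': array([[342.41925345,   0.        , 322.00344601],
       [  0.        , 342.41925345, 196.51286424],
       [  0.        ,   0.        ,   1.        ]]), 'dist': array([-0.05846819,  0.        ,  0.        ,  0.        ,  0.        ]), 'T_tool_cam': array([[-5.69545492e-04, -9.69194295e-01, -2.46296759e-01,
         6.65056638e-02],
       [ 9.99999416e-01, -7.78171342e-04,  7.49721865e-04,
        -3.41195601e-04],
       [-9.18287234e-04, -2.46296188e-01,  9.69194173e-01,
        -1.35484180e-01],
       [ 0.00000000e+00,  0.00000000e+00,  0.00000000e+00,
         1.00000000e+00]])}
```

View pics/top0.png

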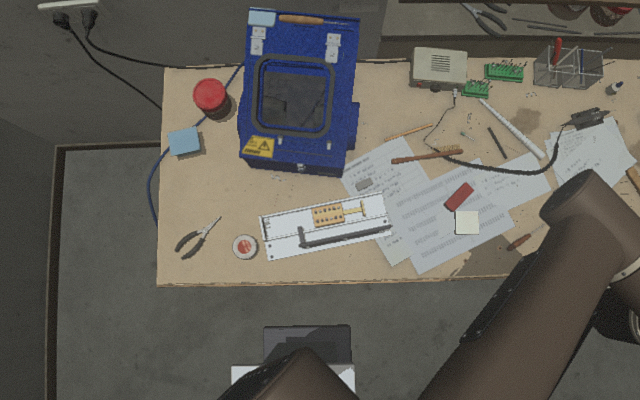

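View pics/scene0.png

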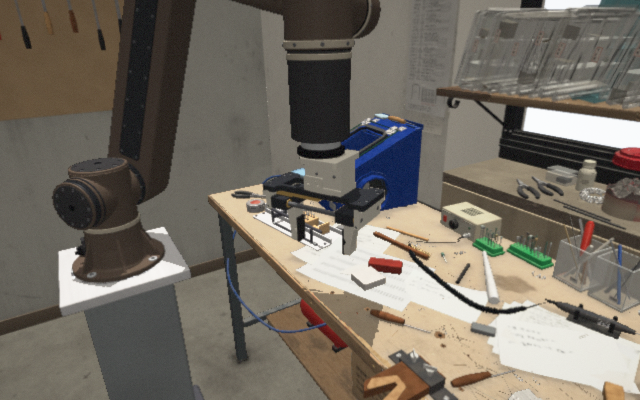

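View pics/wrist0.png

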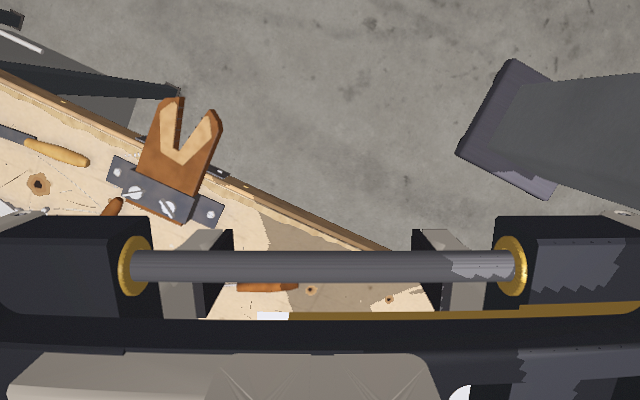

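The top view shows the chute at about (260–390, 195–260): end stop on the left, rack at (312–365, 205–225), dark bar at (300–390, 225–245), blue machine behind it. I'll zoom in on that area.

```bash
cat > h.py <<'E'
from station import *
import cv2,numpy as np
from scipy.spatial.transform import Rotation as R
def cam(n,s=None):
    c=camera_info(n);K=c["camera_matrix"];d=c["dist"]
    if n=="wrist":
        T=np.eye(4);T[:3,:3]=R.from_euler('xyz',s["ee_rot"]).as_matrix();T[:3,3]=s["eef_pos"];T=T@c["T_tool_cam"]
    else:T=c["world_from_camera"]
    return K,d,T
def ray(n,px,z,s=None):
    K,d,T=cam(n,s);p=cv2.undistortPoints(np.array(px,float).reshape(-1,1,2),K,d).reshape(-1,2)
    v=np.c_[p,np.ones(len(p))]@T[:3,:3].T;o=T[:3,3]
    return o+v*((np.array(z)-o[2])/v[:,2])[:,None]
def proj(n,P,s=None):
    K,d,T=cam(n,s);I=np.linalg.inv(T)
    return cv2.projectPoints((np.array(P,float)@I[:3,:3].T+I[:3,3]),np.zeros(3),np.zeros(3),K,d)[0].reshape(-1,2)
E
python3 - <<'E'
import cv2
i=cv2.imread('pics/top0.png');cv2.imwrite('pics/top0z.png',cv2.resize(i[180:270,230:400],None,fx=4.7,fy=4.7,interpolation=cv2.INTER_CUBIC))
E
```

```text
(no output)
```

View pics/top0z.png

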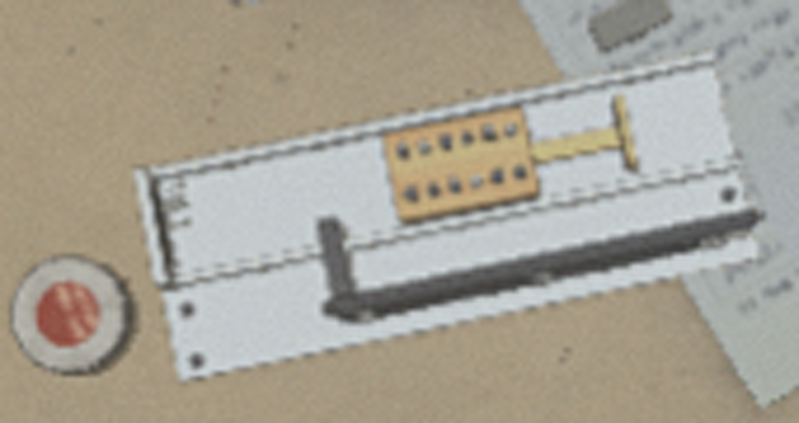

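Run:
```python
from h import *
def z(p):return np.array(p)/4.7+[230,180]-0.4
px=[z(p) for p in [(182,380),(757,258),(714,53),(163,288),(742,167),(333,308),(760,216),(140,171),(620,98),(634,168),(627,136)]]
hs=[.006,.006,.02,.02,.02,.053,.053,.038,.04,.04,.04]
P=ray("top",px,hs)
for p in P:print(p.round(4))
a=P[1]-P[0];b=P[4]-P[3];c=P[6]-P[5]
for v in(a,b,c):print(np.hypot(*v[:2]),np.degrees(np.arctan2(v[1],v[0])))
```

```text
[0.4192 0.0585 0.006 ]
[ 0.4791 -0.2639  0.006 ]
[ 0.5935 -0.2432  0.02  ]
[0.4697 0.0668 0.02  ]
[ 0.5288 -0.256   0.02  ]
[ 0.4546 -0.0294  0.053 ]
[ 0.498  -0.2604  0.053 ]
[0.5331 0.0766 0.038 ]
[ 0.5663 -0.1882  0.04  ]
[ 0.5275 -0.1944  0.04  ]
[ 0.5452 -0.1912  0.04  ]
0.32785479546958174 -79.48267275769925
0.3280914847449942 -79.62733203850387
0.2349938795421415 -79.33793077456828
```

Run:
```python
from h import *
for z in (0,.15,.3):print(z,ray("top",[(243,165),(345,175),(358,120),(362,12)],[z]*4)[:,:2].round(3).tolist())
i=cv2.imread('pics/scene0.png');cv2.imwrite('pics/s0z.png',cv2.resize(i[100:280,230:450],None,fx=3.2,fy=3.2))
```

```text
0 [[0.679, 0.127], [0.643, -0.149], [0.797, -0.19], [1.127, -0.215]]
0.15 [[0.643, 0.099], [0.611, -0.144], [0.746, -0.18], [1.037, -0.202]]
0.3 [[0.607, 0.071], [0.58, -0.138], [0.696, -0.169], [0.946, -0.188]]
```

View pics/s0z.png

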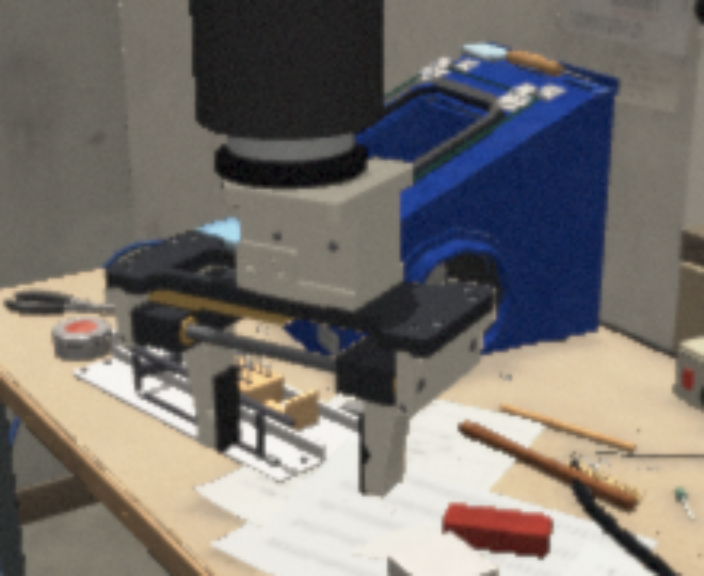

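Emit:
move_arm --rows '[{"delta_pos": [2.3, 3.8, 0], "delta_rot": [0, 0, 7.5], "hand": 3.2}, {"delta_pos": [2.3, 3.8, 0], "delta_rot": [0, 0, 7.5], "hand": 3.2}, {"delta_pos": [2.3, 3.8, 0], "delta_rot": [0, 0, 7.5], "hand": 3.2}, {"delta_pos": [2.3, 3.8, 0], "delta_rot": [0, 0, 7.5], "hand": 3.2}, {"delta_pos": [2.3, 3.8, 0], "delta_rot": [0, 0, 7.5], "hand": 3.2}, {"delta_pos": [2.3, 3.8, 0], "delta_rot": [0, 0, 7.5], "hand": 3.2}, {"delta_pos": [2.3, 3.8, 0], "delta_rot": [0, 0, 7.5], "hand": 3.2}, {"delta_pos": [2.3, 3.8, 0], "delta_rot": [0, 0, 7.5], "hand": 3.2}, {"delta_pos": [2.3, 3.8, 0], "delta_rot": [0, 0, 7.5], "hand": 3.2}, {"delta_pos": [2.3, 3.8, 0], "delta_rot": [0, 0, 7.5], "hand": 3.2}]'

```text
t: 1.15
eef_pos: [0.524, -0.2261, 0.2486]
ee_rot: [-3.142, 0.0, -1.377]
force: [0.2, -0.1, -0.2]
width: 0.0322
```

Run:
```python
from h import *
s=get_state();cv2.imwrite("pics/w1.png",grab_frame("wrist"));cv2.imwrite("pics/s1.png",grab_frame("scene"));print(s["eef_pos"],s["ee_rot"])
import pickle;pickle.dump(s,open("s1.pkl","wb"))
```

```text
[ 0.52399316 -0.22608991  0.24858165] [-3.14154965e+00  6.59109264e-05 -1.37732996e+00]
```

View pics/w1.png

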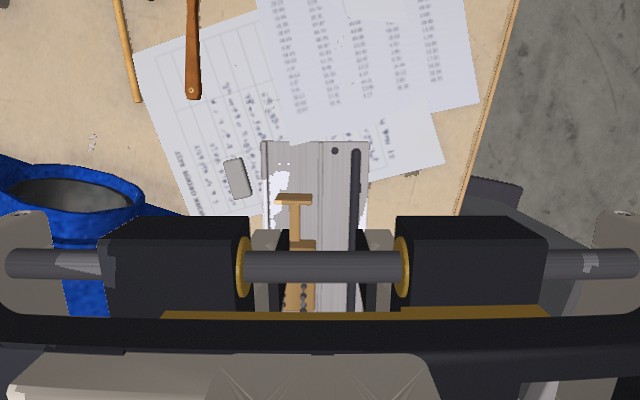

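View pics/s1.png

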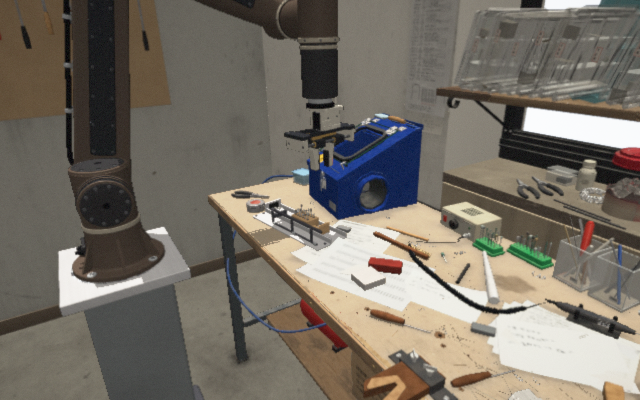

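Run:
```python
import cv2
i=cv2.imread('pics/w1.png');cv2.imwrite('pics/w1z.png',cv2.resize(i[130:260,240:390],None,fx=4.6,fy=4.6,interpolation=cv2.INTER_CUBIC))
i=cv2.imread('pics/s1.png');cv2.imwrite('pics/s1z.png',cv2.resize(i[185:265,240:370],None,fx=6,fy=6,interpolation=cv2.INTER_CUBIC))
```

```text
(no output)
```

View pics/w1z.png

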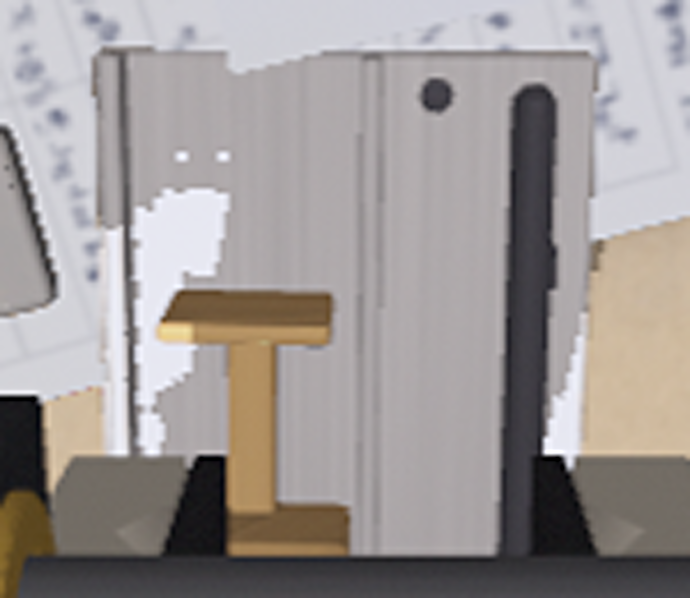

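View pics/s1z.png

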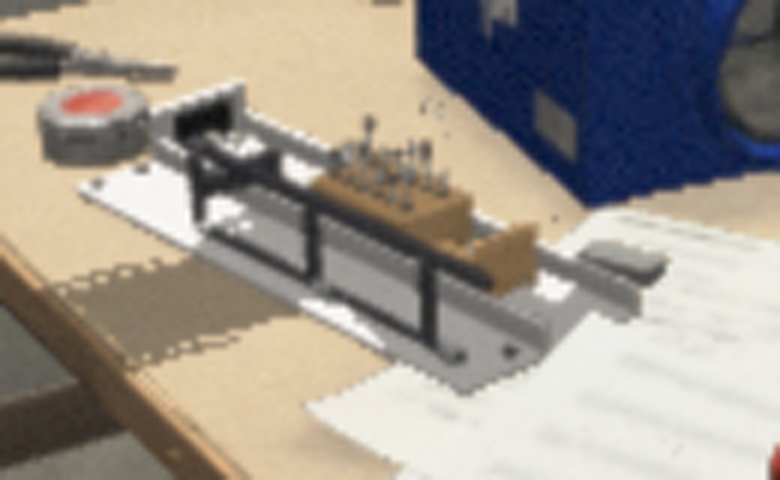

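```bash
cat >> h.py <<'E'
O=np.array([.521,-.0243,0]);yw=np.radians(100.45)
ex=np.array([np.cos(yw),np.sin(yw),0]);ey=np.array([-np.sin(yw),np.cos(yw),0])
def toC(P):
    P=np.atleast_2d(P)-O;return np.c_[P@ex,P@ey,P[:,2]]
def toW(C):
    C=np.atleast_2d(C);return O+C[:,:1]*ex+C[:,1:2]*ey+C[:,2:3]*[0,0,1]
E
python3 - <<'E'
from h import *
import pickle;s=pickle.load(open("s1.pkl","rb"))
w=lambda p:np.array(p)/4.6+[240,130]-.4
W=[("plate near corner L(base front)",(96,52),.02),("inner far wall",(122,55),.02),("R end plate",(590,52),.006),("hole",(437,95),.006),("bar end top",(535,85),.055),("bar L",(513,110),.053),("bar R",(556,110),.053),("barL2",(499,540),.053),("wall lo",(361,60),.02),("wall2",(379,60),.02),("strut",(553,245),.035),("plate top rear L",(176,291),.04),("plate top rear R",(332,291),.04),("pl front L",(160,340),.04),("pl front R",(330,342),.04)]
for n,p,z in W:print(n,(toC(ray("wrist",[w(p)],[z],s))*1e3).round(1))
q=lambda p:np.array(p)/6+[240,185]-.4
for n,p,z in [("strut1 base",(430,345),.012),("strut1 top",(428,262),.05),("strut2 base",(314,278),.012),("s2 top",(314,205),.05),("blade strut base",(203,220),.012),("hinge end",(458,357),.01),("bar end",(488,275),.053),("corner",(465,390),.003),("wall corner",(548,325),.02),("stop top R corner",(240,88),.038),("stopL",(180,112),.038)]:
    print(n,(toC(ray("scene",[q(p)],[z]))*1e3).round(1))
E
```

```text
plate near corner L(base front) [[-232.5  -31.2   20. ]]
inner far wall [[-231.8  -25.2   20. ]]
R end plate [[-232.4   84.2    6. ]]
hole [[-221.7   47.9    6. ]]
bar end top [[-229.7   66.4   55. ]]
bar L [[-224.2   62.1   53. ]]
bar R [[-224.3   71.2   53. ]]
barL2 [[-127.1   62.    53. ]]
wall lo [[-231.2   29.7   20. ]]
wall2 [[-231.2   33.9   20. ]]
strut [[-191.4   73.7   35. ]]
plate top rear L [[-181.   -11.3   40. ]]
plate top rear R [[-181.4   23.8   40. ]]
pl front L [[-169.5  -15.2   40. ]]
pl front R [[-169.5   23.4   40. ]]
strut1 base [[-193.2   71.4   12. ]]
strut1 top [[-183.2   62.5   50. ]]
strut2 base [[-95.7  65.9  12. ]]
s2 top [[-91.8  60.4  50. ]]
blade strut base [[ 2.7 64.6 12. ]]
hinge end [[-209.1   67.3   10. ]]
bar end [[-218.7   55.4   53. ]]
corner [[-226.3   78.3    3. ]]
wall corner [[-229.1   26.8   20. ]]
stop top R corner [[ 90.8 -27.8  38. ]]
stopL [[85.2 19.  38. ]]
```

The struts under the bar sit at chute x ≈ -191 and -93. So I'll keep finger A between them and swing the gripper's yaw during the push, with finger B at the plate. Next I'll work out the waypoints.

```bash
cat >> h.py <<'E'
def tcp(A,B,z,T=.021):
    A=np.array(A)/1e3;B=np.array(B)/1e3
    d=A-B;psi=np.degrees(np.arctan2(-d[0],d[1]));m=(A+B)/2
    return toW([[m[0],m[1],z]])[0],psi,np.hypot(*d)-T
def ext(p):p=np.radians(abs(p));return 9.5*np.cos(p)+10.5*np.sin(p)
def yawrel(s):return np.degrees(s["ee_rot"][2])-(np.degrees(yw)-180)
def fingers(s,w=None):
    p=toC(s["eef_pos"])[0]*1e3;a=np.radians(yawrel(s));L=(s["width"]*1e3+21)/2
    v=L*np.array([-np.sin(a),np.cos(a)]);return "A",(p[:2]+v).round(1),"B",(p[:2]-v).round(1),"z",p[2].round(1),"psi",round(np.degrees(a),2)
E
python3 - <<'E'
from h import *
s=get_state();print(fingers(s))
P,psi,w=tcp((-170.7,42),(-190,-11),.11)
print(P,psi,w,(P-s["eef_pos"])*100,psi-yawrel(s))
E
```

```text
('A', array([-197.7,   58.2]), 'B', array([-197. ,    5.1]), 'z', np.float64(248.3), 'psi', np.float64(0.82))
[ 0.5384685  -0.20446999  0.11      ] -20.009142166660432 0.03540469838586145 [  1.27903077   1.96505029 -13.83323827] -20.826389240027417
```

Emit:
move_arm --rows '[{"delta_pos": [0.4, 0.7, 0], "delta_rot": [0, 0, -7], "hand": 3.5}, {"delta_pos": [0.4, 0.7, 0], "delta_rot": [0, 0, -7], "hand": 3.5}, {"delta_pos": [0.5, 0.6, 0], "delta_rot": [0, 0, -6.8], "hand": 3.5}, {"delta_pos": [0, 0, -2.3], "delta_rot": [0, 0, 0], "hand": 3.5}, {"delta_pos": [0, 0, -2.3], "delta_rot": [0, 0, 0], "hand": 3.5}, {"delta_pos": [0, 0, -2.3], "delta_rot": [0, 0, 0], "hand": 3.5}, {"delta_pos": [0, 0, -2.3], "delta_rot": [0, 0, 0], "hand": 3.5}, {"delta_pos": [0, 0, -2.3], "delta_rot": [0, 0, 0], "hand": 3.5}, {"delta_pos": [0, 0, -2.3], "delta_rot": [0, 0, 0], "hand": 3.5}, {"delta_pos": [0, 0, 0], "delta_rot": [0, 0, 0], "hand": 3.5}]'

```text
t: 2.25
eef_pos: [0.534, -0.2078, 0.1074]
ee_rot: [3.135, -0.0, -1.747]
force: [-0.2, 1.0, -0.0]
width: 0.035
```

```bash
cat > look.py <<'E'
from h import *
import sys
k=sys.argv[1];s=get_state();print(s["t"],s["eef_pos"].round(4),s["force"].round(1),s["width"].round(4));print(fingers(s))
i=grab_frame("wrist");j=grab_frame("scene");cv2.imwrite(f"pics/w{k}.png",i)
a=cv2.resize(i[120:330,180:440],(650,525));cv2.imwrite(f"pics/wz{k}.png",a)
cv2.imwrite(f"pics/s{k}.png",cv2.resize(j[150:265,230:390],(800,575),interpolation=cv2.INTER_CUBIC))
E
python3 look.py 2
```

```text
Traceback (most recent call last):
  File "look.py", line 3, in <module>
    k=sys.argv[1];s=get_state();print(s["t"],s["eef_pos"].round(4),s["force"].round(1),s["width"].round(4));print(fingers(s))
                                                                                       ^^^^^^^^^^^^^^^^
AttributeError: 'float' object has no attribute 'round'
```

```bash
sed -i 's/s\["width"\].round(4)/round(s["width"],4)/' look.py; python3 look.py 2
```

```text
2.25 [ 0.534  -0.2078  0.1074] [-0.2  1.  -0. ] 0.035
('A', array([-173. ,   46.7]), 'B', array([-192.7,   -5.7]), 'z', np.float64(107.4), 'psi', np.float64(-20.56))
```

View pics/w2.png

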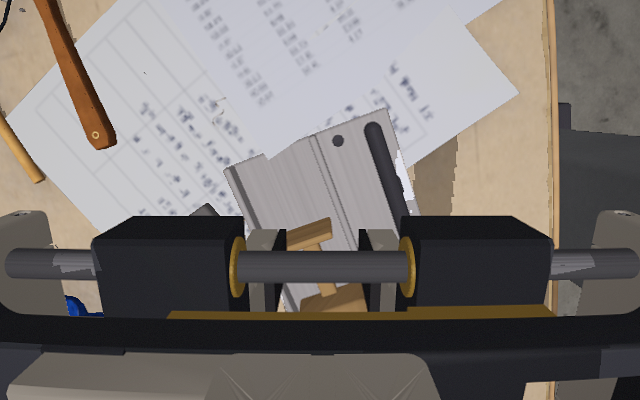

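View pics/s2.png

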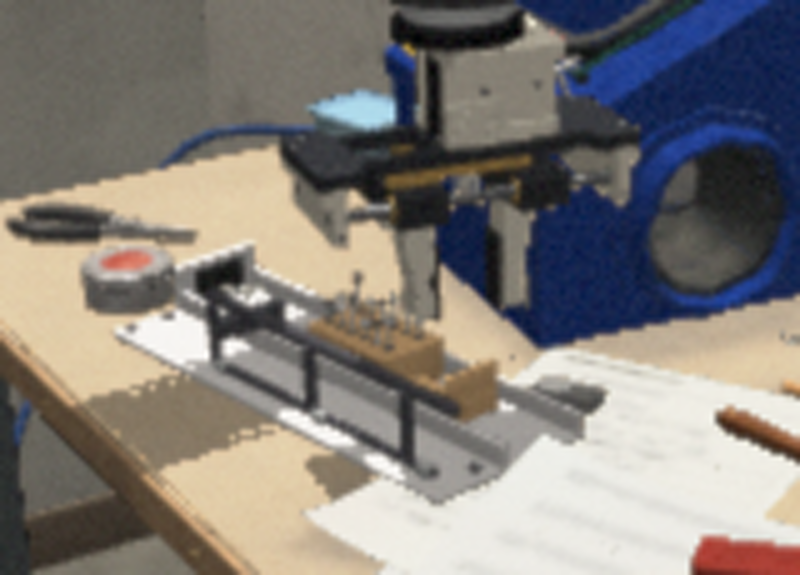

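Emit:
move_arm --rows '[{"delta_pos": [0.2, 0.2, 0], "delta_rot": [0, 0, 0], "hand": 3.5}, {"delta_pos": [0.1, 0, 0], "delta_rot": [0, 0, 0], "hand": 3.5}, {"delta_pos": [0, 0, -0.5], "delta_rot": [0, 0, 0], "hand": 3.5}, {"delta_pos": [0, 0, -0.5], "delta_rot": [0, 0, 0], "hand": 3.5}, {"delta_pos": [0, 0, -0.5], "delta_rot": [0, 0, 0], "hand": 3.5}, {"delta_pos": [0, 0, -0.4], "delta_rot": [0, 0, 0], "hand": 3.5}, {"delta_pos": [0, 0, -0.3], "delta_rot": [0, 0, 0], "hand": 3.5}, {"delta_pos": [0, 0, 0], "delta_rot": [0, 0, 0], "hand": 3.5}, {"delta_pos": [0, 0, 0], "delta_rot": [0, 0, 0], "hand": 3.5}, {"delta_pos": [0, 0, 0], "delta_rot": [0, 0, 0], "hand": 3.5}]'

```text
t: 3.35
eef_pos: [0.5396, -0.2059, 0.0887]
ee_rot: [-3.141, 0.0, -1.746]
force: [-0.4, 0.5, -0.3]
width: 0.0351
```

```bash
python3 look.py 3
```

```text
3.35 [ 0.5396 -0.2059  0.0887] [-0.4  0.5 -0.3] 0.0351
('A', array([-172.1,   40.9]), 'B', array([-191.7,  -11.6]), 'z', np.float64(88.7), 'psi', np.float64(-20.48))
```

View pics/s3.png

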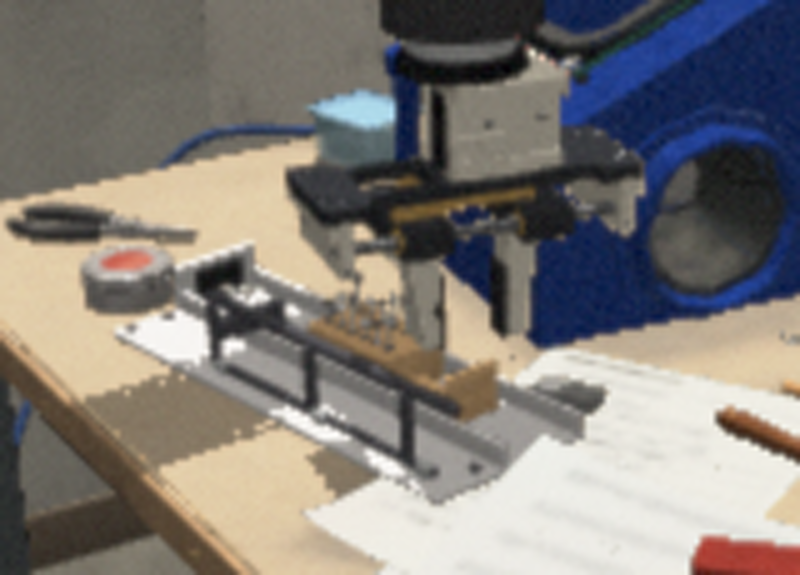

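View pics/wz3.png

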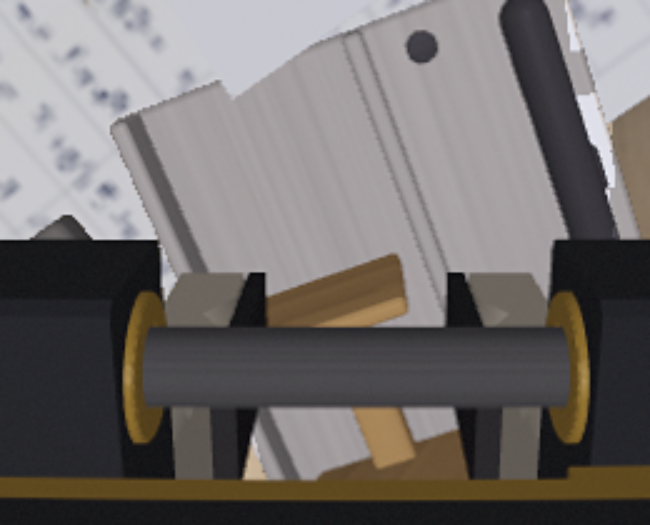

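Run:
```python
from h import *
P=toW(np.array([[-172,41,67],[-192,-11.6,67],[-173,3,40],[-173,-17,40],[-173,23,40],[0,15,31],[11,65,53]])/1e3)
print((proj("scene",P)-[230,150])*5)
s=get_state();print(s["eef_pos"])
P,psi,w=tcp((-170.7,42),(-190,-11),.045);print((P-s["eef_pos"])*100)
```

```text
[[419.06026614 348.02593601]
 [507.7997442  332.10070251]
 [469.00982074 370.90044166]
 [493.32021011 361.05682376]
 [444.21601817 380.94023543]
 [278.91225115 309.13993985]
 [204.8861685  294.77847688]]
[ 0.53958115 -0.20586008  0.08876908]
[-0.111265    0.13900933 -4.37690783]
```

Emit:
move_arm --rows '[{"delta_pos": [-0.1, 0.1, 0], "delta_rot": [0, 0, 0], "hand": 3.5}, {"delta_pos": [0, 0, -0.7], "delta_rot": [0, 0, 0], "hand": 3.5}, {"delta_pos": [0, 0, -0.7], "delta_rot": [0, 0, 0], "hand": 3.5}, {"delta_pos": [0, 0, -0.7], "delta_rot": [0, 0, 0], "hand": 3.5}, {"delta_pos": [0, 0, -0.7], "delta_rot": [0, 0, 0], "hand": 3.5}, {"delta_pos": [0, 0, -0.6], "delta_rot": [0, 0, 0], "hand": 3.5}, {"delta_pos": [0, 0, -0.5], "delta_rot": [0, 0, 0], "hand": 3.5}, {"delta_pos": [0, 0, -0.4], "delta_rot": [0, 0, 0], "hand": 3.5}, {"delta_pos": [0, 0, 0], "delta_rot": [0, 0, 0], "hand": 3.5}, {"delta_pos": [0, 0, 0], "delta_rot": [0, 0, 0], "hand": 3.5}]'

```text
t: 4.45
eef_pos: [0.5385, -0.2049, 0.0456]
ee_rot: [3.142, -0.0, -1.746]
force: [-0.3, -0.1, -0.5]
width: 0.0351
```

```bash
python3 look.py 4;python3 - <<'E'
from h import *
s=get_state()
P,psi,w=tcp((-163.4,73),(-190,0),.045);print(w,psi-yawrel(s),(P-s["eef_pos"])*100)
E
```

```text
4.45 [ 0.5385 -0.2049  0.0456] [-0.3 -0.1 -0.5] 0.0351
('A', array([-171. ,   41.8]), 'B', array([-190.6,  -10.7]), 'z', np.float64(45.6), 'psi', np.float64(-20.47))
0.05669530230329242 0.45300960521190703 [-2.15358241  0.01742185 -0.08549734]
```

View pics/s4.png

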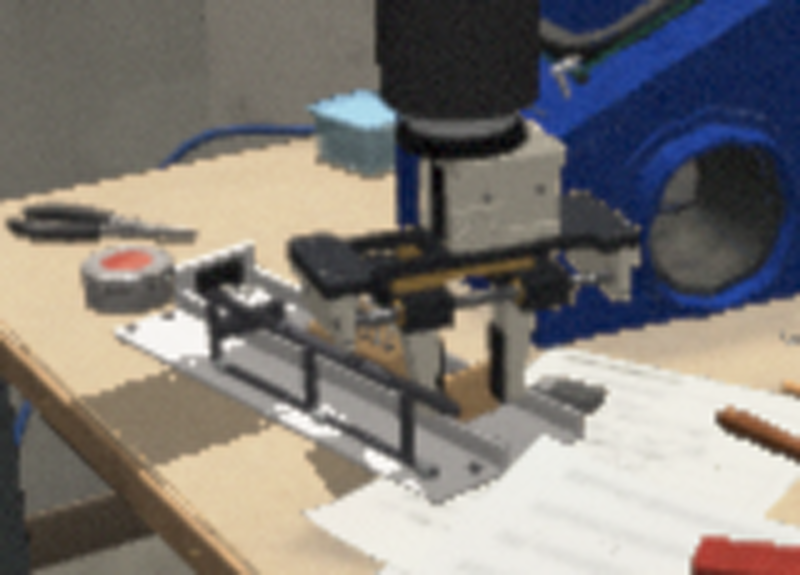

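View pics/wz4.png

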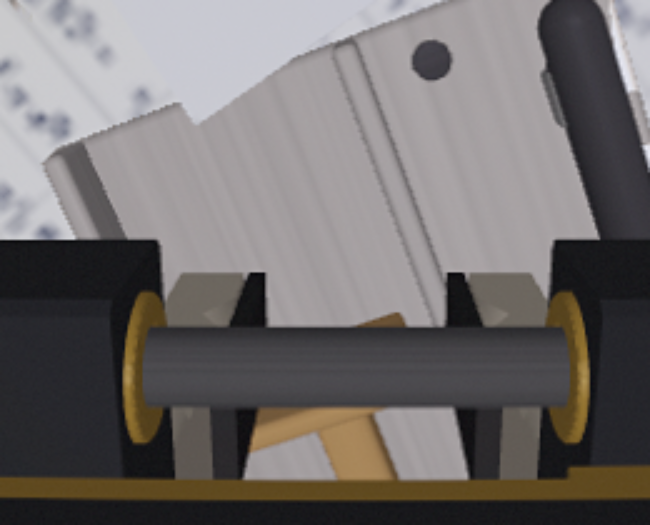

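Finger A is in the gap inside the bar and B is behind the plate. Next I press the gate open.

Emit:
move_arm --rows '[{"delta_pos": [-0.3, 0, 0], "delta_rot": [0, 0, 0.4], "hand": 3.8}, {"delta_pos": [-0.3, 0, 0], "delta_rot": [0, 0, 0], "hand": 4.1}, {"delta_pos": [-0.3, 0, 0], "delta_rot": [0, 0, 0], "hand": 4.4}, {"delta_pos": [-0.3, 0, 0], "delta_rot": [0, 0, 0], "hand": 4.7}, {"delta_pos": [-0.3, 0, 0], "delta_rot": [0, 0, 0], "hand": 5.0}, {"delta_pos": [-0.3, 0, 0], "delta_rot": [0, 0, 0], "hand": 5.3}, {"delta_pos": [-0.2, 0, 0], "delta_rot": [0, 0, 0], "hand": 5.5}, {"delta_pos": [-0.1, 0, 0], "delta_rot": [0, 0, 0], "hand": 5.7}, {"delta_pos": [0, 0, 0], "delta_rot": [0, 0, 0], "hand": 5.7}, {"delta_pos": [0, 0, 0], "delta_rot": [0, 0, 0], "hand": 5.7}]'

```text
t: 5.55
eef_pos: [0.5177, -0.2048, 0.0456]
ee_rot: [-3.141, -0.0, -1.739]
force: [2.9, -0.9, -0.8]
width: 0.0566
```

```bash
python3 look.py 5;python3 - <<'E'
from h import *
cv2.imwrite("pics/t5.png",cv2.resize(grab_frame("top")[180:270,230:400],None,fx=4.7,fy=4.7,interpolation=cv2.INTER_CUBIC))
E
```

```text
5.55 [ 0.5177 -0.2048  0.0456] [ 2.9 -0.9 -0.8] 0.0566
('A', array([-163.6,   72.5]), 'B', array([-190.3,   -0.4]), 'z', np.float64(45.6), 'psi', np.float64(-20.07))
```

View pics/s5.png

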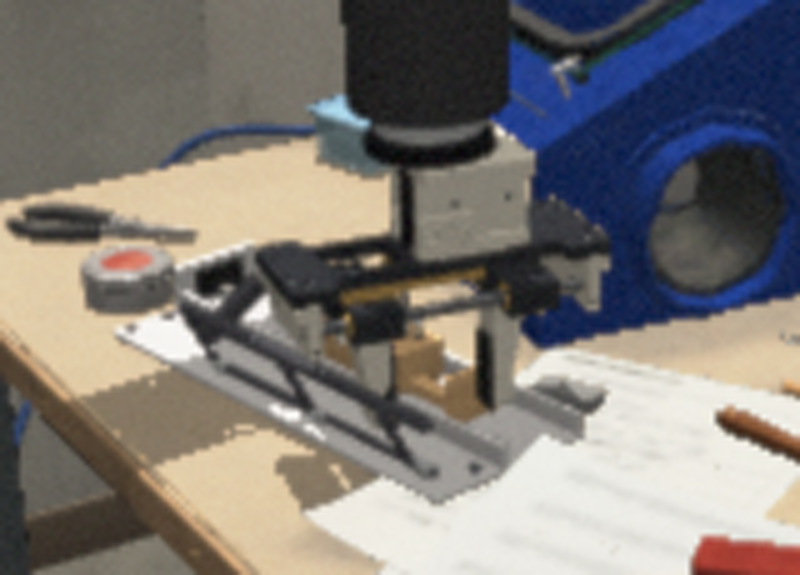

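View pics/wz5.png

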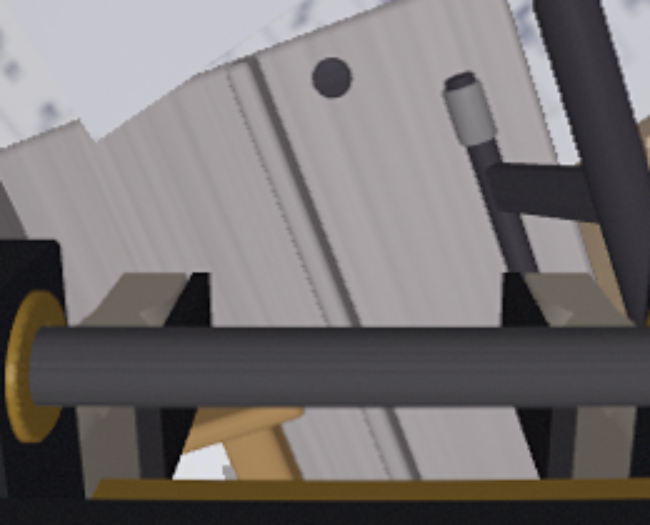

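View pics/t5.png

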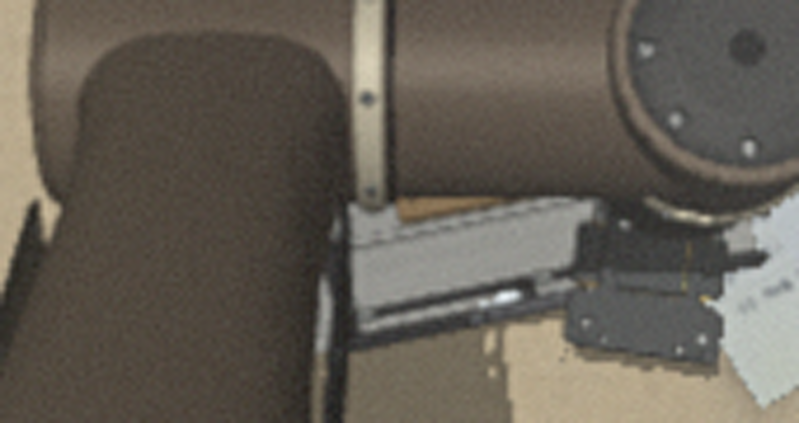

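Run:
```python
from h import *
s=get_state()
w=lambda p:np.array(p)/2.5+[180,120]-.3
for p in [(537,20),(575,140),(622,300),(606,20),(645,160)]:
    for z in (.049,):print(p,(toC(ray("wrist",[w(p)],[z],s))*1e3).round(1))
for p in [(505,200),(580,220)]:print("strut",(toC(ray("wrist",[w(p)],[.02 if p[0]<550 else .04],s))*1e3).round(1))
```

```text
(537, 20) [[-223.6   82.8   49. ]]
(575, 140) [[-203.8   83.    49. ]]
(622, 300) [[-175.2   82.7   49. ]]
(606, 20) [[-220.    92.8   49. ]]
(645, 160) [[-196.9   92.6   49. ]]
strut [[-189.3   71.9   20. ]]
strut [[-187.6   81.4   40. ]]
```

```bash
cat > plan.py <<'E'
from h import *
def plan(fs,ps,yA=77,yB=1,z=.045):
    s=get_state();p=s["eef_pos"].copy();c=p.copy();y=yawrel(s)
    for f,psi in zip(fs,ps):
        xB=f-ext(psi);dx=-(yA-yB)*np.tan(np.radians(psi))
        P,q,w=tcp((xB+dx,yA),(xB,yB),z)
        d=((P-c)*100).round(2);c=c+d/100;r=round(q-y,1);y+=r
        print(f"{{\"delta_pos\": [{d[0]:.2f}, {d[1]:.2f}, {d[2]:.2f}], \"delta_rot\": [0, 0, {r}], \"hand\": {w*100:.2f}}}, A {xB+dx:.0f} B {xB:.0f} psi {psi:.0f}")
E
python3 - <<'E'
from plan import *
u=np.linspace(0,1,27)[1:]
plan(-177.5+u*131.5,-20+u*62)
E
```

```text
{"delta_pos": [-0.37, 0.37, -0.05], "delta_rot": [0, 0, 2.5], "hand": 5.87}, A -161 B -185 psi -18
{"delta_pos": [-0.06, 0.36, -0.00], "delta_rot": [0, 0, 2.3], "hand": 5.78}, A -159 B -179 psi -15
{"delta_pos": [-0.07, 0.37, -0.00], "delta_rot": [0, 0, 2.4], "hand": 5.70}, A -157 B -174 psi -13
{"delta_pos": [-0.07, 0.37, -0.00], "delta_rot": [0, 0, 2.4], "hand": 5.63}, A -154 B -169 psi -10
{"delta_pos": [-0.07, 0.37, -0.00], "delta_rot": [0, 0, 2.4], "hand": 5.58}, A -152 B -163 psi -8
{"delta_pos": [-0.07, 0.38, -0.00], "delta_rot": [0, 0, 2.4], "hand": 5.54}, A -150 B -158 psi -6
{"delta_pos": [-0.07, 0.38, -0.00], "delta_rot": [0, 0, 2.4], "hand": 5.51}, A -148 B -152 psi -3
{"delta_pos": [-0.07, 0.38, -0.00], "delta_rot": [0, 0, 2.3], "hand": 5.50}, A -145 B -147 psi -1
{"delta_pos": [-0.06, 0.33, -0.00], "delta_rot": [0, 0, 2.4], "hand": 5.50}, A -144 B -142 psi 1
{"delta_pos": [-0.05, 0.30, -0.00], "delta_rot": [0, 0, 2.4], "hand": 5.52}, A -142 B -137 psi 4
{"delta_pos": [-0.06, 0.30, -0.00], "delta_rot": [0, 0, 2.4], "hand": 5.55}, A -141 B -132 psi 6
{"delta_pos": [-0.06,
[... 738 characters left out ...]
, A -130 B -94 psi 25
{"delta_pos": [-0.05, 0.28, -0.00], "delta_rot": [0, 0, 2.4], "hand": 6.48}, A -130 B -90 psi 28
{"delta_pos": [-0.05, 0.28, -0.00], "delta_rot": [0, 0, 2.3], "hand": 6.68}, A -129 B -85 psi 30
{"delta_pos": [-0.05, 0.27, -0.00], "delta_rot": [0, 0, 2.4], "hand": 6.91}, A -128 B -80 psi 32
{"delta_pos": [-0.05, 0.25, -0.00], "delta_rot": [0, 0, 2.4], "hand": 7.16}, A -128 B -75 psi 35
{"delta_pos": [-0.04, 0.25, -0.00], "delta_rot": [0, 0, 2.4], "hand": 7.45}, A -128 B -70 psi 37
{"delta_pos": [-0.05, 0.24, -0.00], "delta_rot": [0, 0, 2.4], "hand": 7.77}, A -128 B -65 psi 40
{"delta_pos": [-0.04, 0.21, -0.00], "delta_rot": [0, 0, 2.4], "hand": 8.13}, A -129 B -60 psi 42
```

Emit:
move_arm --rows '[{"delta_pos": [-0.4, 0.3, 0], "delta_rot": [0, 0, 2.4], "hand": 5.9}, {"delta_pos": [-0.1, 0.4, 0], "delta_rot": [0, 0, 2.4], "hand": 5.8}, {"delta_pos": [-0.1, 0.4, 0], "delta_rot": [0, 0, 2.4], "hand": 5.7}, {"delta_pos": [-0.05, 0.4, 0], "delta_rot": [0, 0, 2.4], "hand": 5.6}, {"delta_pos": [-0.05, 0.4, 0], "delta_rot": [0, 0, 2.4], "hand": 5.6}, {"delta_pos": [-0.1, 0.4, 0], "delta_rot": [0, 0, 2.4], "hand": 5.55}, {"delta_pos": [-0.05, 0.35, 0], "delta_rot": [0, 0, 2.4], "hand": 5.5}, {"delta_pos": [-0.1, 0.35, 0], "delta_rot": [0, 0, 2.4], "hand": 5.5}, {"delta_pos": [-0.05, 0.3, 0], "delta_rot": [0, 0, 2.4], "hand": 5.5}, {"delta_pos": [0, 0, 0], "delta_rot": [0, 0, 0], "hand": 5.5}]'

```text
t: 6.7
eef_pos: [0.5076, -0.1718, 0.0457]
ee_rot: [-3.141, -0.0, -1.361]
force: [2.2, -1.4, 0.6]
width: 0.055
```

```bash
python3 look.py 6
```

```text
6.7 [ 0.5076 -0.1718  0.0457] [ 2.2 -1.4  0.6] 0.055
('A', array([-143.6,   77.9]), 'B', array([-141.5,    1.9]), 'z', np.float64(45.7), 'psi', np.float64(1.58))
```

View pics/s6.png

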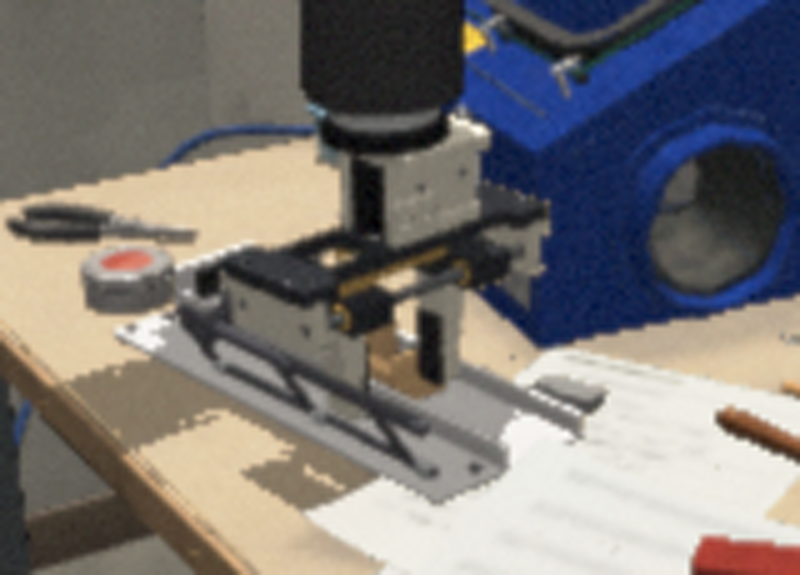

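View pics/w6.png

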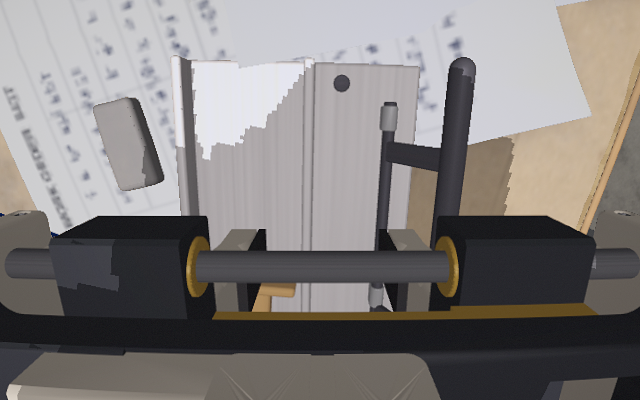

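Run:
```python
from plan import *
s=get_state()
for p,z in [((442,140),.048),((436,235),.048),((472,120),.048),((280,282),.006),((280,297),.04)]:print((toC(ray("wrist",[p],[z],s))*1e3).round(1))
u=np.linspace(9/26,1,18)[1:]
plan(-177.5+u*131.5,-20+u*62)
```

```text
[[-199.    85.6   48. ]]
[[-159.8   87.5   48. ]]
[[-207.    96.6   48. ]]
[[-113.9   17.3    6. ]]
[[-124.6   21.4   40. ]]
{"delta_pos": [0.04, 0.32, -0.07], "delta_rot": [0, 0, 2.4], "hand": 5.52}, A -142 B -137 psi 4
{"delta_pos": [-0.06, 0.30, 0.00], "delta_rot": [0, 0, 2.4], "hand": 5.55}, A -141 B -132 psi 6
{"delta_pos": [-0.05, 0.30, 0.00], "delta_rot": [0, 0, 2.4], "hand": 5.59}, A -139 B -128 psi 9
{"delta_pos": [-0.06, 0.30, 0.00], "delta_rot": [0, 0, 2.3], "hand": 5.64}, A -138 B -123 psi 11
{"delta_pos": [-0.05, 0.30, 0.00], "delta_rot": [0, 0, 2.4], "hand": 5.71}, A -136 B -118 psi 13
{"delta_pos": [-0.06, 0.30, 0.00], "delta_rot": [0, 0, 2.4], "hand": 5.80}, A -135 B -114 psi 16
{"delta_pos": [-0.05, 0.30, 0.00], "delta_rot": [0, 0, 2.4], "hand": 5.90}, A -134 B -109 psi 18
{"delta_pos": [-0.06, 0.29, 0.00], "delta_rot": [0, 0, 2.4], "hand": 6.02}, A -133 B -104 psi 21
{"delta_pos": [-0.05, 0.30, 0.00], "delta_rot": [0, 0, 2.4], "hand": 6.15}, A -131 B -99 psi 23
{"delta_pos": [-0.05, 0.28, 0.00], "delta_rot": [0, 0, 2.3], "hand": 6.31}, A -130 B -94 psi 25
{"delta_pos": [-0.06, 0.29, 0.00], "delta_rot": [0, 0, 2.4], "hand": 6.48}, A -130 B -90 psi 28
{"delta_pos": [-0.05, 0.27, 0.00], "delta_rot": [0, 0, 2.4], "hand": 6.68}, A -129 B -85 psi 30
{"delta_pos": [-0.05, 0.27, 0.00], "delta_rot": [0, 0, 2.4], "hand": 6.91}, A -128 B -80 psi 32
{"delta_pos": [-0.04, 0.26, 0.00], "delta_rot": [0, 0, 2.4], "hand": 7.16}, A -128 B -75 psi 35
{"delta_pos": [-0.05, 0.25, 0.00], "delta_rot": [0, 0, 2.4], "hand": 7.45}, A -128 B -70 psi 37
{"delta_pos": [-0.04, 0.23, 0.00], "delta_rot": [0, 0, 2.4], "hand": 7.77}, A -128 B -65 psi 40
{"delta_pos": [-0.04, 0.22, 0.00], "delta_rot": [0, 0, 2.3], "hand": 8.13}, A -129 B -60 psi 42
```

Run:
```python
from plan import *
u=np.linspace(9/26,1,18)[1:]
plan(-177.5+u*131.5,-20+u*62,75,0)
```

```text
{"delta_pos": [0.19, 0.35, -0.07], "delta_rot": [0, 0, 2.4], "hand": 5.42}, A -142 B -137 psi 4
{"delta_pos": [-0.06, 0.30, 0.00], "delta_rot": [0, 0, 2.4], "hand": 5.44}, A -141 B -132 psi 6
{"delta_pos": [-0.06, 0.31, 0.00], "delta_rot": [0, 0, 2.4], "hand": 5.49}, A -139 B -128 psi 9
{"delta_pos": [-0.05, 0.30, 0.00], "delta_rot": [0, 0, 2.3], "hand": 5.54}, A -138 B -123 psi 11
{"delta_pos": [-0.06, 0.30, 0.00], "delta_rot": [0, 0, 2.4], "hand": 5.61}, A -136 B -118 psi 13
{"delta_pos": [-0.05, 0.30, 0.00], "delta_rot": [0, 0, 2.4], "hand": 5.69}, A -135 B -114 psi 16
{"delta_pos": [-0.06, 0.30, 0.00], "delta_rot": [0, 0, 2.4], "hand": 5.79}, A -133 B -109 psi 18
{"delta_pos": [-0.05, 0.30, 0.00], "delta_rot": [0, 0, 2.4], "hand": 5.91}, A -132 B -104 psi 21
{"delta_pos": [-0.06, 0.29, 0.00], "delta_rot": [0, 0, 2.4], "hand": 6.04}, A -131 B -99 psi 23
{"delta_pos": [-0.05, 0.29, 0.00], "delta_rot": [0, 0, 2.3], "hand": 6.20}, A -130 B -94 psi 25
{"delta_pos": [-0.05, 0.29, 0.00], "delta_rot": [0, 0, 2.4], "hand": 6.37}, A -129 B -90 psi 28
{"delta_pos": [-0.06, 0.28, 0.00], "delta_rot": [0, 0, 2.4], "hand": 6.57}, A -128 B -85 psi 30
{"delta_pos": [-0.05, 0.27, 0.00], "delta_rot": [0, 0, 2.4], "hand": 6.79}, A -128 B -80 psi 32
{"delta_pos": [-0.04, 0.26, 0.00], "delta_rot": [0, 0, 2.4], "hand": 7.04}, A -127 B -75 psi 35
{"delta_pos": [-0.05, 0.25, 0.00], "delta_rot": [0, 0, 2.4], "hand": 7.32}, A -127 B -70 psi 37
{"delta_pos": [-0.04, 0.24, 0.00], "delta_rot": [0, 0, 2.4], "hand": 7.64}, A -127 B -65 psi 40
{"delta_pos": [-0.04, 0.22, 0.00], "delta_rot": [0, 0, 2.3], "hand": 7.99}, A -128 B -60 psi 42
```

Emit:
move_arm --rows '[{"delta_pos": [0, 0.35, 0], "delta_rot": [0, 0, 2.4], "hand": 5.5}, {"delta_pos": [0, 0.3, 0], "delta_rot": [0, 0, 2.4], "hand": 5.5}, {"delta_pos": [0, 0.3, 0], "delta_rot": [0, 0, 2.4], "hand": 5.5}, {"delta_pos": [0, 0.3, 0], "delta_rot": [0, 0, 2.4], "hand": 5.55}, {"delta_pos": [0, 0.3, 0], "delta_rot": [0, 0, 2.4], "hand": 5.6}, {"delta_pos": [-0.05, 0.3, 0], "delta_rot": [0, 0, 2.4], "hand": 5.7}, {"delta_pos": [-0.1, 0.3, 0], "delta_rot": [0, 0, 2.4], "hand": 5.8}, {"delta_pos": [-0.05, 0.3, 0], "delta_rot": [0, 0, 2.4], "hand": 5.9}, {"delta_pos": [-0.05, 0.3, 0], "delta_rot": [0, 0, 2.3], "hand": 6.05}, {"delta_pos": [0, 0, 0], "delta_rot": [0, 0, 0], "hand": 6.05}]'

```text
t: 7.8
eef_pos: [0.5053, -0.1444, 0.0457]
ee_rot: [-3.141, -0.0, -0.987]
force: [3.3, -2.4, -0.6]
width: 0.0598
```

```bash
python3 look.py 7
python3 - <<'E'
from plan import *
u=np.linspace(18/26,1,9)[1:]
plan(-177.5+u*131.5,-20+u*62,75,0)
E
```

```text
7.8 [ 0.5053 -0.1444  0.0457] [ 3.3 -2.4 -0.6] 0.0598
('A', array([-131.1,   74.4]), 'B', array([-99.4,  -0. ]), 'z', np.float64(45.7), 'psi', np.float64(23.02))
{"delta_pos": [-0.05, 0.30, -0.06], "delta_rot": [0, 0, 2.4], "hand": 6.20}, A -130 B -94 psi 25
{"delta_pos": [-0.05, 0.29, 0.00], "delta_rot": [0, 0, 2.4], "hand": 6.37}, A -129 B -90 psi 28
{"delta_pos": [-0.05, 0.27, 0.00], "delta_rot": [0, 0, 2.3], "hand": 6.57}, A -128 B -85 psi 30
{"delta_pos": [-0.05, 0.27, 0.00], "delta_rot": [0, 0, 2.4], "hand": 6.79}, A -128 B -80 psi 32
{"delta_pos": [-0.05, 0.27, 0.00], "delta_rot": [0, 0, 2.4], "hand": 7.04}, A -127 B -75 psi 35
{"delta_pos": [-0.04, 0.25, 0.00], "delta_rot": [0, 0, 2.4], "hand": 7.32}, A -127 B -70 psi 37
{"delta_pos": [-0.05, 0.23, 0.00], "delta_rot": [0, 0, 2.4], "hand": 7.64}, A -127 B -65 psi 40
{"delta_pos": [-0.04, 0.23, 0.00], "delta_rot": [0, 0, 2.4], "hand": 7.99}, A -128 B -60 psi 42
```

View pics/s7.png

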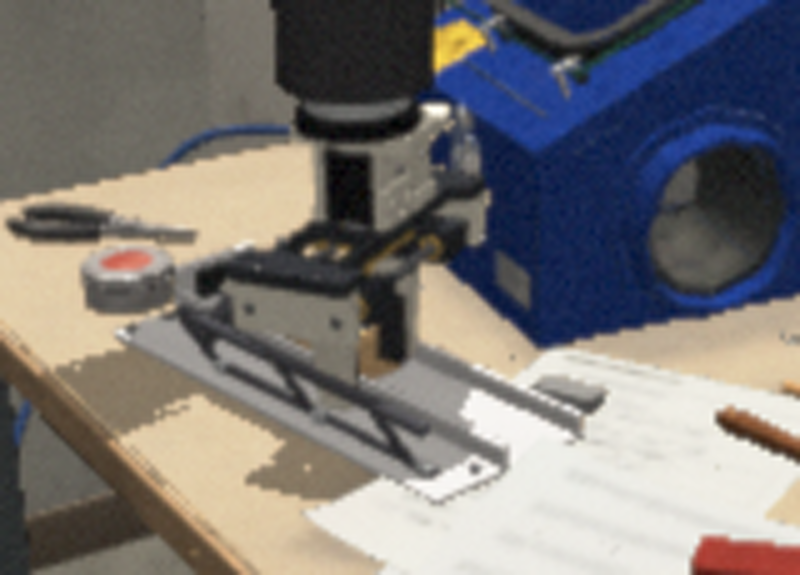

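View pics/w7.png

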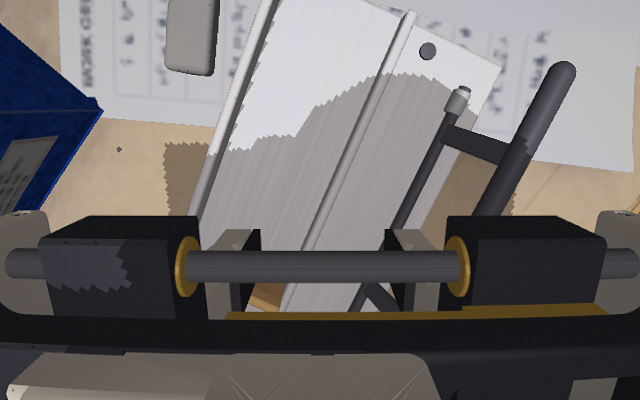

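Emit:
move_arm --rows '[{"delta_pos": [-0.05, 0.3, 0], "delta_rot": [0, 0, 2.4], "hand": 6.2}, {"delta_pos": [-0.05, 0.3, 0], "delta_rot": [0, 0, 2.4], "hand": 6.4}, {"delta_pos": [-0.05, 0.27, 0], "delta_rot": [0, 0, 2.4], "hand": 6.6}, {"delta_pos": [-0.05, 0.27, 0], "delta_rot": [0, 0, 2.4], "hand": 6.8}, {"delta_pos": [-0.05, 0.26, 0], "delta_rot": [0, 0, 2.4], "hand": 7.05}, {"delta_pos": [-0.05, 0.25, 0], "delta_rot": [0, 0, 2.4], "hand": 7.3}, {"delta_pos": [-0.04, 0.23, 0], "delta_rot": [0, 0, 2.4], "hand": 7.65}, {"delta_pos": [-0.04, 0.2, 0], "delta_rot": [0, 0, 2.3], "hand": 8.0}, {"delta_pos": [0, 0, 0], "delta_rot": [0, 0, 0], "hand": 8.0}, {"delta_pos": [0, 0, 0], "delta_rot": [0, 0, 0], "hand": 8.0}]'

```text
t: 8.9
eef_pos: [0.5014, -0.1235, 0.0456]
ee_rot: [-3.141, -0.0, -0.655]
force: [4.6, -0.1, 1.3]
width: 0.0798
```

```bash
python3 look.py 8
```

```text
8.9 [ 0.5014 -0.1235  0.0456] [ 4.6 -0.1  1.3] 0.0798
('A', array([-127.7,   74.7]), 'B', array([-60.2,  -0.2]), 'z', np.float64(45.6), 'psi', np.float64(42.0))
```

View pics/s8.png

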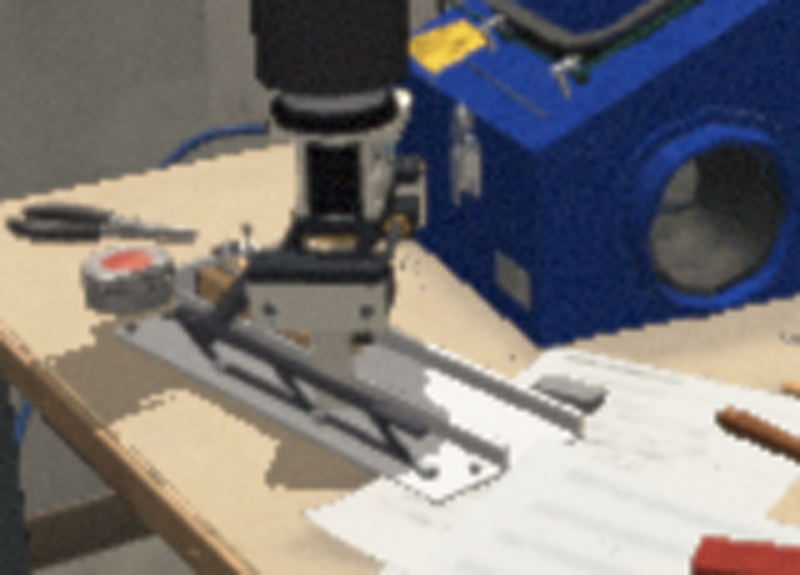

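View pics/w8.png

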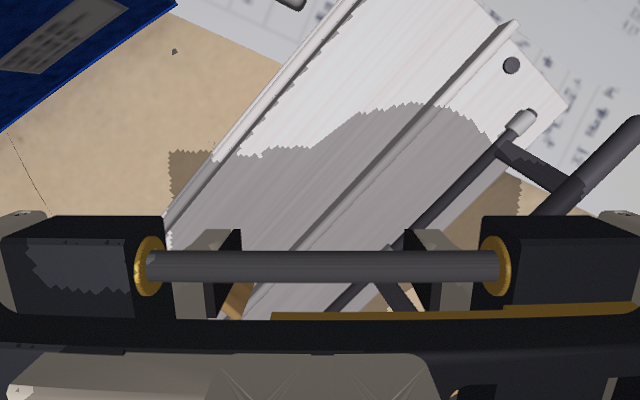

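Emit:
move_arm --rows '[{"delta_pos": [-0.02, 0.1, 0], "delta_rot": [0, 0, 0], "hand": 8.0}, {"delta_pos": [-0.02, 0.1, 0], "delta_rot": [0, 0, 0], "hand": 8.0}, {"delta_pos": [-0.02, 0.1, 0], "delta_rot": [0, 0, 0], "hand": 8.0}, {"delta_pos": [-0.02, 0.1, 0], "delta_rot": [0, 0, 0], "hand": 8.0}, {"delta_pos": [0, 0, 0], "delta_rot": [0, 0, 0], "hand": 8.0}, {"delta_pos": [0, 0, 0], "delta_rot": [0, 0, 0], "hand": 8.0}, {"delta_pos": [0, 0, 0], "delta_rot": [0, 0, 0], "hand": 8.0}, {"delta_pos": [0, 0, 0], "delta_rot": [0, 0, 0], "hand": 8.0}, {"delta_pos": [0, 0, 0], "delta_rot": [0, 0, 0], "hand": 8.0}, {"delta_pos": [0, 0, 0], "delta_rot": [0, 0, 0], "hand": 8.0}]'

```text
t: 10.0
eef_pos: [0.5006, -0.12, 0.0457]
ee_rot: [3.141, -0.001, -0.654]
force: [5.1, -3.6, 0.2]
width: 0.08
```

```bash
python3 look.py 9
```

```text
10.0 [ 0.5006 -0.12    0.0457] [ 5.1 -3.6  0.2] 0.08
('A', array([-124.3,   74.9]), 'B', array([-56.6,  -0. ]), 'z', np.float64(45.7), 'psi', np.float64(42.1))
```

View pics/s9.png

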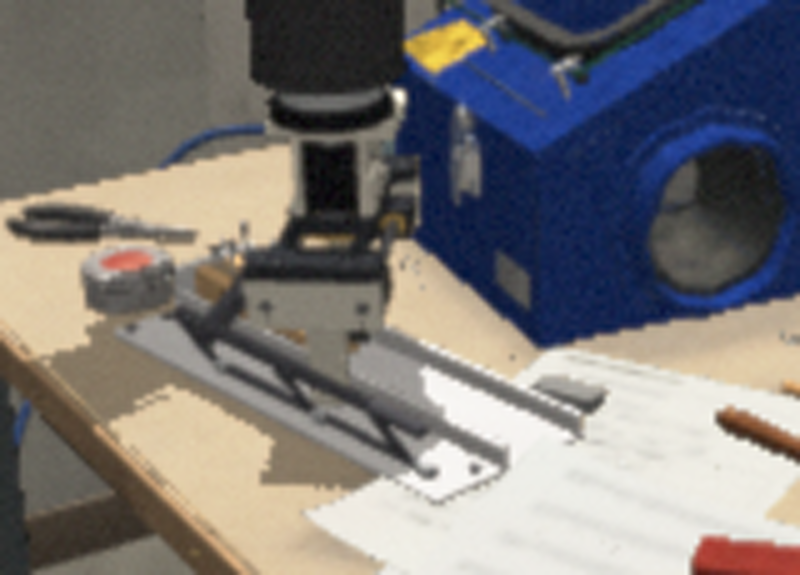

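Emit:
move_arm --rows '[{"delta_pos": [-0.02, 0.1, 0], "delta_rot": [0, 0, 0], "hand": 8.0}, {"delta_pos": [-0.02, 0.1, 0], "delta_rot": [0, 0, 0], "hand": 8.0}, {"delta_pos": [-0.02, 0.1, 0], "delta_rot": [0, 0, 0], "hand": 8.0}, {"delta_pos": [0, 0, 0], "delta_rot": [0, 0, 0], "hand": 8.0}, {"delta_pos": [0, 0, 0], "delta_rot": [0, 0, 0], "hand": 8.0}, {"delta_pos": [0, 0, 0], "delta_rot": [0, 0, 0], "hand": 8.0}, {"delta_pos": [0, 0, 0], "delta_rot": [0, 0, 0], "hand": 8.0}, {"delta_pos": [0, 0, 0], "delta_rot": [0, 0, 0], "hand": 8.0}, {"delta_pos": [0, 0, 0], "delta_rot": [0, 0, 0], "hand": 8.0}, {"delta_pos": [0, 0, 0], "delta_rot": [0, 0, 0], "hand": 8.0}]'

```text
t: 11.1
eef_pos: [0.5007, -0.1182, 0.0461]
ee_rot: [3.141, -0.002, -0.654]
force: [8.2, -13.7, 0.5]
width: 0.0797
```

```bash
python3 look.py 10
```

```text
11.1 [ 0.5007 -0.1182  0.0461] [  8.2 -13.7   0.5] 0.0797
('A', array([-122.4,   74.4]), 'B', array([-54.9,  -0.4]), 'z', np.float64(46.1), 'psi', np.float64(42.07))
```

Run:
```python
from h import *
j=cv2.imread('pics/s10.png')
for C in [(92,28,38),(12,25,36),(92,25,36),(92,-28,38),(92,-25,36)]:
    p=(proj("scene",toW(np.array([C])/1e3))[0]-[230,150])*5+2;print(C,p);cv2.circle(j,tuple(int(v) for v in p),3,(0,0,255),1)
cv2.imwrite('pics/s10m.png',cv2.resize(j[180:420,100:480],None,fx=2.1,fy=2.1))
```

```text
(92, 28, 38) [183.48170416 269.22156228]
(12, 25, 36) [257.34791737 303.30588532]
(92, 25, 36) [187.29512001 270.744565  ]
(92, -28, 38) [249.24735231 247.80320687]
(92, -25, 36) [245.97732513 251.57455154]
```

View pics/s10m.png

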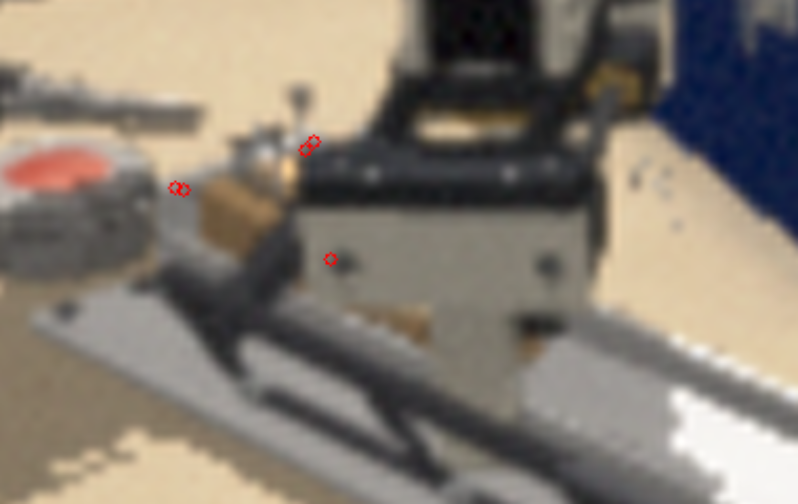

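Run:
```python
from h import *
j=grab_frame("top").copy();cv2.imwrite("pics/t10.png",cv2.resize(j[170:280,200:370],None,fx=4.7,fy=4.7,interpolation=cv2.INTER_CUBIC))
```

```text
(no output)
```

View pics/t10.png

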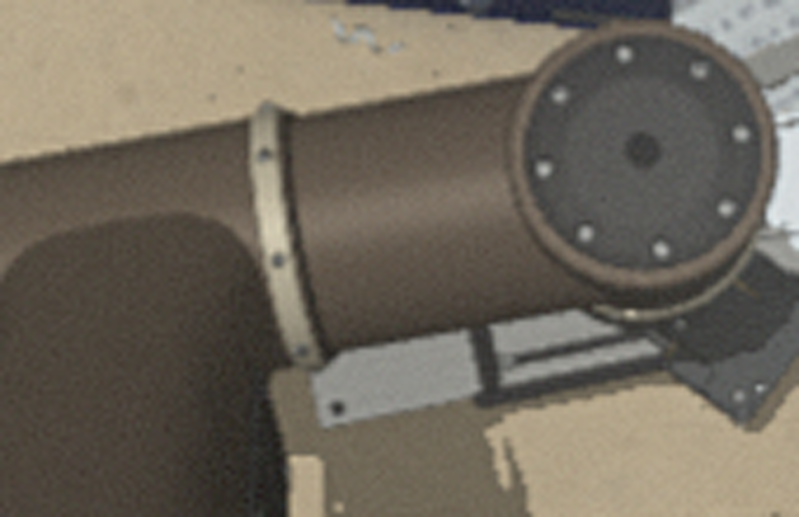

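View pics/w10.png

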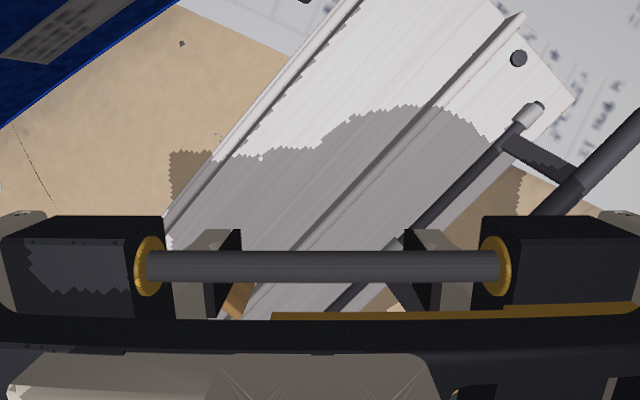

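Emit:
move_arm --rows '[{"delta_pos": [-0.02, 0.1, 0], "delta_rot": [0, 0, 0], "hand": 8.0}, {"delta_pos": [0, 0, 0], "delta_rot": [0, 0, 0], "hand": 8.0}, {"delta_pos": [0, 0, 0], "delta_rot": [0, 0, 0], "hand": 8.0}, {"delta_pos": [0, 0, 0], "delta_rot": [0, 0, 0], "hand": 8.0}, {"delta_pos": [0, 0, 0], "delta_rot": [0, 0, 0], "hand": 8.0}, {"delta_pos": [0, 0, 0], "delta_rot": [0, 0, 0], "hand": 8.0}, {"delta_pos": [0, 0, 0], "delta_rot": [0, 0, 0], "hand": 8.0}, {"delta_pos": [0, 0, 0], "delta_rot": [0, 0, 0], "hand": 8.0}, {"delta_pos": [0, 0, 0], "delta_rot": [0, 0, 0], "hand": 8.0}, {"delta_pos": [0, 0, 0], "delta_rot": [0, 0, 0], "hand": 8.0}]'

```text
t: 12.25
eef_pos: [0.501, -0.1178, 0.0463]
ee_rot: [3.141, -0.003, -0.654]
force: [9.6, -19.4, 0.2]
width: 0.0796
```

```bash
python3 look.py 11
```

```text
12.25 [ 0.501  -0.1178  0.0463] [  9.6 -19.4   0.2] 0.0796
('A', array([-122.,   74.]), 'B', array([-54.6,  -0.7]), 'z', np.float64(46.3), 'psi', np.float64(42.07))
```

View pics/s11.png

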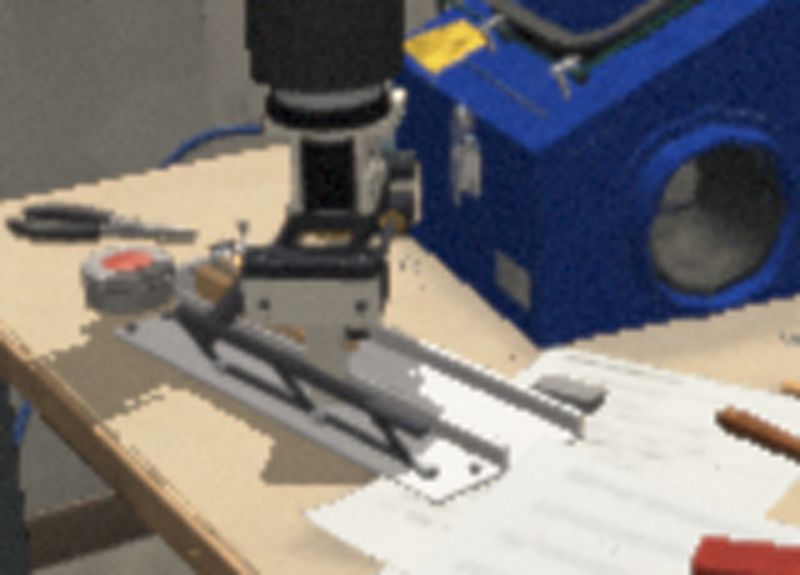

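Force rises about 5 N over 0.4 mm, so the rack is hard against the stop. Now I back finger B off along the chute with the gate still open, then let the gate close under control.

Emit:
move_arm --rows '[{"delta_pos": [0.05, -0.2, 0], "delta_rot": [0, 0, 0], "hand": 8.0}, {"delta_pos": [0.05, -0.2, 0], "delta_rot": [0, 0, 0], "hand": 8.0}, {"delta_pos": [0.05, -0.25, 0], "delta_rot": [0, 0, 0], "hand": 8.0}, {"delta_pos": [0.05, -0.25, 0], "delta_rot": [0, 0, 0], "hand": 8.0}, {"delta_pos": [0.05, -0.25, 0], "delta_rot": [0, 0, 0], "hand": 8.0}, {"delta_pos": [0.05, -0.25, 0], "delta_rot": [0, 0, 0], "hand": 8.0}, {"delta_pos": [0, -0.2, 0], "delta_rot": [0, 0, 0], "hand": 8.0}, {"delta_pos": [0, 0, 0], "delta_rot": [0, 0, 0], "hand": 8.0}, {"delta_pos": [0, 0, 0], "delta_rot": [0, 0, 0], "hand": 8.0}, {"delta_pos": [0, 0, 0], "delta_rot": [0, 0, 0], "hand": 8.0}]'

```text
t: 13.35
eef_pos: [0.5026, -0.1316, 0.0456]
ee_rot: [3.142, -0.0, -0.653]
force: [4.0, 0.9, -0.1]
width: 0.0798
```

```bash
python3 look.py 12
```

```text
13.35 [ 0.5026 -0.1316  0.0456] [ 4.   0.9 -0.1] 0.0798
('A', array([-136. ,   74.9]), 'B', array([-68.4,   0.2]), 'z', np.float64(45.6), 'psi', np.float64(42.13))
```

View pics/s12.png

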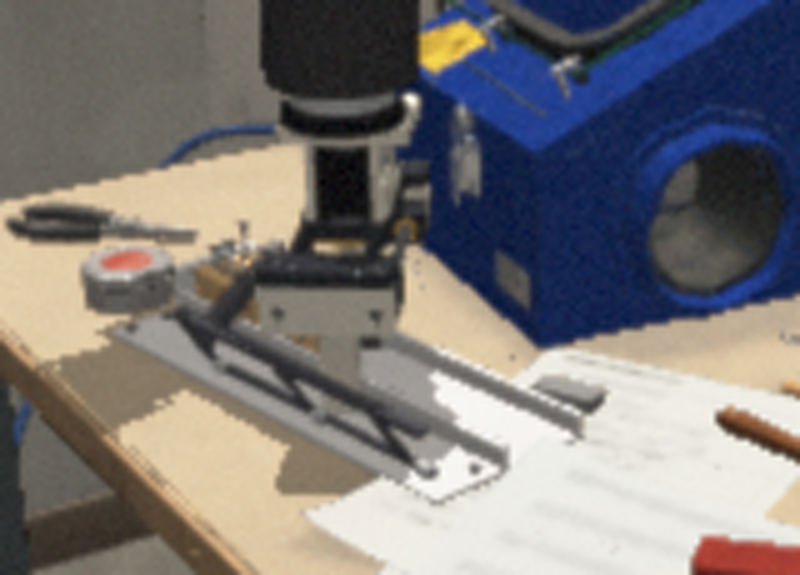

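Emit:
move_arm --rows '[{"delta_pos": [0.2, -0.12, 0], "delta_rot": [0, 0, 0], "hand": 7.5}, {"delta_pos": [0.2, -0.12, 0], "delta_rot": [0, 0, 0], "hand": 7.0}, {"delta_pos": [0.2, -0.12, 0], "delta_rot": [0, 0, 0], "hand": 6.6}, {"delta_pos": [0.2, -0.12, 0], "delta_rot": [0, 0, 0], "hand": 6.1}, {"delta_pos": [0.2, -0.12, 0], "delta_rot": [0, 0, 0], "hand": 5.6}, {"delta_pos": [0.2, -0.12, 0], "delta_rot": [0, 0, 0], "hand": 5.2}, {"delta_pos": [0.2, -0.12, 0], "delta_rot": [0, 0, 0], "hand": 4.7}, {"delta_pos": [0.2, -0.12, 0], "delta_rot": [0, 0, 0], "hand": 4.2}, {"delta_pos": [0.2, -0.12, 0], "delta_rot": [0, 0, 0], "hand": 3.8}, {"delta_pos": [0, 0, 0], "delta_rot": [0, 0, 0], "hand": 3.8}]'

```text
t: 14.45
eef_pos: [0.5202, -0.1425, 0.0453]
ee_rot: [3.141, 0.001, -0.654]
force: [-0.6, 0.1, -0.7]
width: 0.0387
```

```bash
python3 look.py 13
```

```text
14.45 [ 0.5202 -0.1425  0.0453] [-0.6  0.1 -0.7] 0.0387
('A', array([-136.1,   44.3]), 'B', array([-96.1,   0.1]), 'z', np.float64(45.3), 'psi', np.float64(42.1))
```

View pics/s13.png

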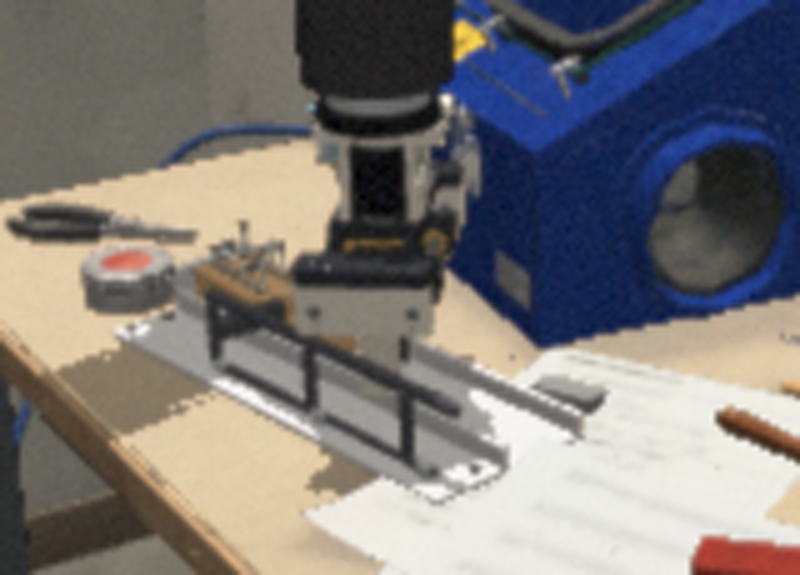

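View pics/w13.png

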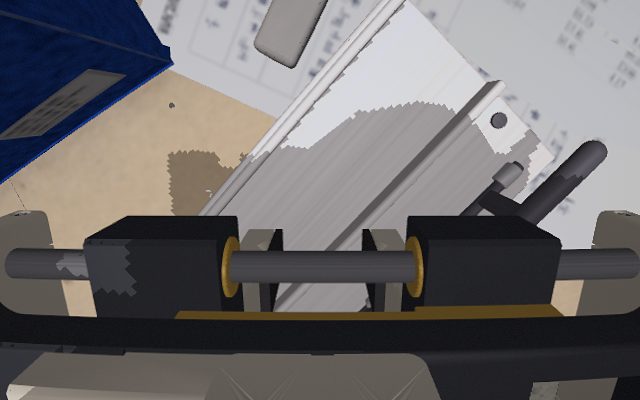

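Emit:
move_arm --rows '[{"delta_pos": [0, 0, 0.5], "delta_rot": [0, 0, 0], "hand": 3.8}, {"delta_pos": [0, 0, 1], "delta_rot": [0, 0, 0], "hand": 3.8}, {"delta_pos": [0, 0, 1.5], "delta_rot": [0, 0, 0], "hand": 3.8}, {"delta_pos": [0, 0, 2], "delta_rot": [0, 0, 0], "hand": 3.8}, {"delta_pos": [0, 0, 3], "delta_rot": [0, 0, 0], "hand": 3.8}, {"delta_pos": [0, 0, 3], "delta_rot": [0, 0, 0], "hand": 3.8}, {"delta_pos": [0, 0, 3], "delta_rot": [0, 0, 0], "hand": 3.8}, {"delta_pos": [0, 0, 3], "delta_rot": [0, 0, 0], "hand": 3.8}, {"delta_pos": [0, -2, 2], "delta_rot": [0, 0, 0], "hand": 3.8}, {"delta_pos": [0, -4, 0], "delta_rot": [0, 0, 0], "hand": 3.8}]'

```text
t: 15.55
eef_pos: [0.5224, -0.2018, 0.2407]
ee_rot: [-3.138, -0.007, -0.65]
force: [0.7, -0.2, 1.6]
width: 0.0379
```

Emit:
move_arm --rows '[{"delta_pos": [0, -4, 0], "delta_rot": [0, 0, 0], "hand": 3.8}, {"delta_pos": [-0.5, -4, 0], "delta_rot": [0, 0, 0], "hand": 3.8}, {"delta_pos": [-0.5, -4, 0], "delta_rot": [0, 0, 0], "hand": 3.8}, {"delta_pos": [-0.5, -4, 0], "delta_rot": [0, 0, 0], "hand": 3.8}, {"delta_pos": [-0.5, -4, 0], "delta_rot": [0, 0, 0], "hand": 3.8}, {"delta_pos": [-0.5, -4, 0], "delta_rot": [0, 0, 0], "hand": 3.8}, {"delta_pos": [-0.5, -4, 0], "delta_rot": [0, 0, 0], "hand": 3.8}, {"delta_pos": [-0.5, -3, 0], "delta_rot": [0, 0, 0], "hand": 3.8}, {"delta_pos": [0, 0, 0], "delta_rot": [0, 0, 0], "hand": 3.8}, {"delta_pos": [0, 0, 0], "delta_rot": [0, 0, 0], "hand": 3.8}]'

```text
t: 16.55
eef_pos: [0.4849, -0.5129, 0.2358]
ee_rot: [-3.141, 0.0, -0.655]
force: [0.4, 0.9, 0.0]
width: 0.0379
```

```bash
python3 look.py 14
python3 - <<'E'
from h import *
j=grab_frame("top");cv2.imwrite("pics/t14f.png",j);cv2.imwrite("pics/t14.png",cv2.resize(j[180:270,230:400],None,fx=4.7,fy=4.7,interpolation=cv2.INTER_CUBIC))
E
```

```text
16.55 [ 0.4849 -0.5129  0.2358] [0.4 0.9 0. ] 0.0379
('A', array([-493.6,  146. ]), 'B', array([-454.2,  102.2]), 'z', np.float64(235.8), 'psi', np.float64(42.03))
```

View pics/t14.png

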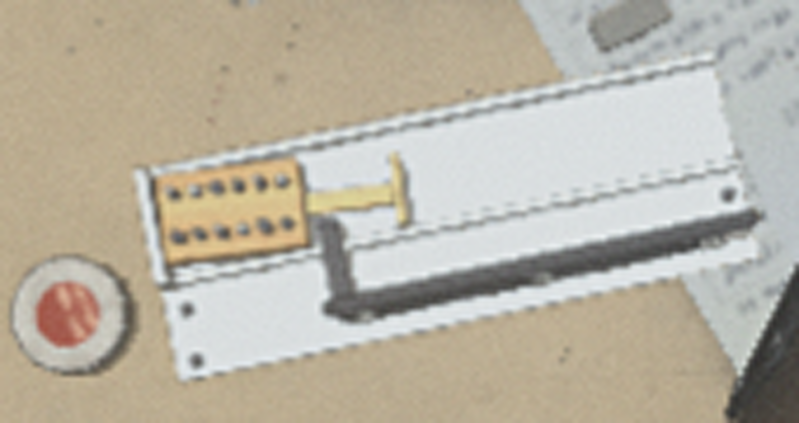

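View pics/s14.png

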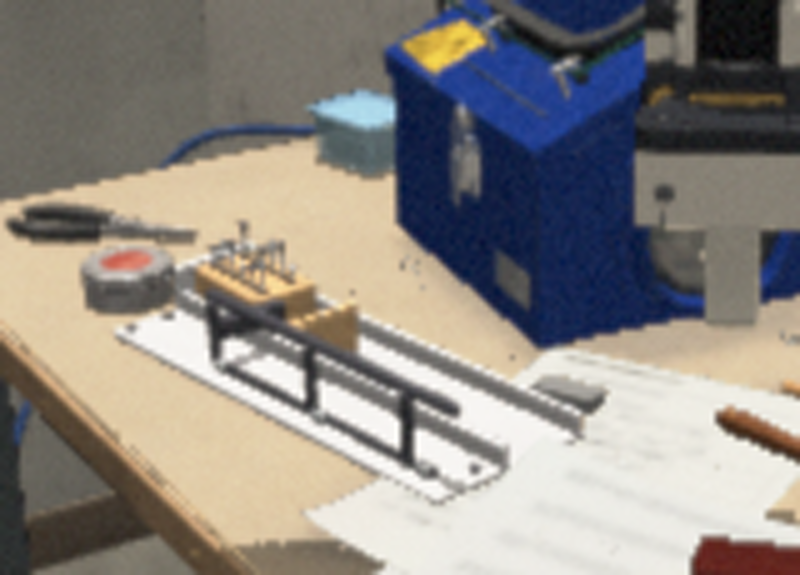

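View pics/t14f.png

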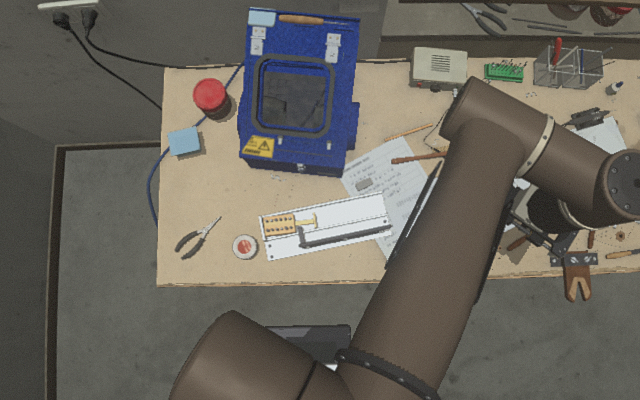

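Run:
```python
from h import *
a=cv2.imread("pics/top0.png");b=cv2.imread("pics/t14f.png")
d=cv2.absdiff(a,b).max(2)
print("bar+blade region diff",d[225:250,297:385].mean(), "tin",d[232:260,230:260].mean(),"noise",d[215:230,200:240].mean())
z=lambda p:np.array(p)/4.7+[230,180]-.4
print((toC(ray("top",[z((408,190)),z((157,180)),z((303,160))],[.04,.036,.036]))*1e3).round(1))
print(job_done())
```

```text
bar+blade region diff 20.86 tin 20.464285714285715 noise 21.316666666666666
[[-45.2  10.7  40. ]
 [ 89.  -23.6  36. ]
 [  8.  -17.9  36. ]]
the job is handed in; nothing more can be done
None
```

The rack is parked against the end stop with the gate shut behind its block. I handed the job in at about 16.7 s.

**How it was done:** I put one fingertip inside the bar between two of the gate's struts and pressed the gate open to about 0.5–0.6 rad. While it was held open, the other fingertip pushed the thumb plate about 130 mm. I swung the gripper's yaw from -20° to +42° along the way so the first finger never met a strut. At the end, pushing about 0.4 mm further raised the force by about 5 N (about 21 N along the chute), so I took the rack as seated. I then backed off the plate, let the gate close under the finger, lifted out and moved clear.

**Last checks:**
- **Rack:** it lies straight in the closed end. In the top view the block's front edge reads chute x ≈ +89 mm and the thumb plate ≈ -45 mm, where +92 and -43 were expected. That is 2–3 mm short, about the calibration's accuracy, and no gap to the stop is visible.
- **Gate:** the blade stands just behind the block, beside the tail, and the bar looks the same as at the start. The picture difference there is at the level of plain bench.
- **Bystanders:** the tin shows no change, and the eraser and pliers look unmoved. The arm partly hid the brush in the last top picture and all of the compound bar and bench block. I did not check those two again, but I never worked near them.

**One disagreement:** while the rack was against the stop, the scene camera seemed to show it about 5–7 mm short. The later top view and the force rise did not bear that out.

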